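Undock the jar carrier and hold it level

ROBOT

A 6-joint arm with a two-finger parallel gripper is mounted at the origin on a cart in front of the work surface, level with it; the furniture and walls round the work are solid. World frame = base frame: x ahead of the robot, y to its left, z up, the work surface at z = 0. Lengths are in mm, angles in rad, forces in N, time in s.
With the tool pointing down it reaches from about 400 to 925 mm from the base axis. Payload 3.4 kg.
Tool frame: the origin (TCP) lies midway between the tips of the shut fingers; the grasp point (between the pads) lies 19 mm behind it; z points along the fingers, x is the direction in which the jaws open and shut, and the axes are right-handed (so a half turn about z gives the same grasp; the last joint's range is limited). The gripper opens to 85 mm and grips with 20 to 120 N. Pads are 22 mm wide; open, the fingers measure 114 mm over their backs; the gripper's body (76 mm by 85 mm) begins 54 mm behind the grasp point. The pads swing forward as they close: fully open they stand 13 mm farther back than shut.
Start: joints at [1.268, 0.307, 1.506, -0, 1.328, -0.073], TCP at [130.999, 559.884, 231.305] pointing down, gripper open.
Joint ranges: [-3.12, 3.12], [-1.05, 2.28], [0.14, 2.33], [-1.42, 4.57], [0.1, 2.73], [-2.68, 2.68]. Speed limits (rad/s): [2.57, 2.57, 3.14, 3.14, 3.14, 3.14].

INTERFACE

Orientations are given as a unit quaternion [x, y, z, w].
In Python, from workcell import * gives the robot as it stands. The module is installed in compiled form; this text tells all that it offers.
- The arm moves only by the shell command python3 -m inch 'ROWS' [OPENING] [FORCE]. ROWS is JSON, one flat list of numbers, 4 for each row, row after row: the shift along the tool's x, y, z each as a share of 0.04 m, from -1 to 1, then the turn about the tool's z as a share of 0.08 rad, from -1 to 1. A call has 1 to 8 rows; each row shifts and turns the commanded pose from where the row before left it, along the tool's axes as they then stand; what a row does not reach is not made up. A row lasts 1/8 s, in which the tool goes at most 62.5 mm and 10.7 degrees, less where a joint would pass 70% of its speed; a pose out of reach is approached as far as the arm can. A call with a number of a shift or a turn outside -1 to 1 is refused whole. A call with a gripper value outside its range is refused whole. OPENING is the opening, from 0 (shut) to 1 (fully open), set as the call begins (- or left out, the last holds). The fingers move at their own pace and stop on an object; FORCE is the grip in N (left out, the last holds). Time passes only in rows, so rows that do not move let the fingers close. It gives the time, the measured TCP pose, the force and the opening at its end, in the units of the state.
- sense(): the state, without advancing time (a new reading comes with each control period).
- capture(name): name is "scene" or "top"; returns a dict with "img" (480x640x3 uint8, red, green, blue), "camera_matrix" (3x3 intrinsics, pixels), "R" (3x3) and "t" (3): a world point X has camera coordinates R X + t. Camera axes: x right, y down, z forward; pixel columns grow to the right and rows downward; lengths in mm; the calibration is good to about 2 mm. A picture is of the moment at which its call begins. There is no depth.
- hand_in(): hands the job in, once; it reports no verdict.
The state is a dict: "clock": time; "joint_positions": joint angles; "joint_velocities": joint speeds; "joint_torque": joint torques, N m; "ee_pos": TCP position; "eef_rot": TCP orientation; "force": force on the tool from outside, world axes, zero at the start; "moment": the same for the moment, N m; "gripper_width": opening from 0.0 (shut) to 1.0 (fully open).
Only numpy, scipy, OpenCV 4.12 (cv2) and the standard library are available. Lean on these libraries where they do the work, as an engineer would, in place of code of your own. Each camera call takes 0.05 s, during which the arm holds its last target. There are 200 camera calls.

TASK

Press the spring pedal of the dock right down to its stop so that the bolt lets go of the jar carrier, and let the pedal come back up. Then take the carrier by its wooden handle, lift it straight up until its underside is about ten centimetres above its seat, and finish while still holding it there over the dock, level and still, with the jar and the dropper bottle standing in their sockets. Knock nothing over, and leave the things standing around where they are.

Things in the scene. Friction and masses are not known exactly. Their poses are not given: they have to be found in the camera images.
- dock: Fixed grey dock: seat, bolt guide, pedal in a row. Origin on the cabinet top under the seat's centre; z up, -x points from seat to pedal, y along the carrier. Seat top z = 26 mm between 43 mm high corner guides (2-5 mm play), so the carrier leaves straight up. Base 150 mm (y) by 105 mm; a 72 mm wide tongue to x = -180 mm. Guide cheeks x -88 to -43, y -25 to 25, up to z = 62 mm.
- pedal (a joint): Spring pedal hinged at its heel about the dock's y axis at dock x = -72, z = 14 mm. 0 = up (sole slopes up 0.47 rad away from the seat), 0.42 rad = down on its stop, sole nearly level. Springs back when released; about 4 N on the pad starts it, 9 to 10 N hold it on the stop.
- pedal_pad (a point): Middle of the upper face of the pedal's rubber pad (34 mm wide along dock y, 42 mm long); turns with the pedal. At rest at about dock x = -134, y = 0, z = 53 mm; on the stop x = -145, z = 24 mm (29 mm down, 11 mm away from the seat).
- bolt (a joint): Steel bolt 12 mm wide, 8 mm high, sliding along dock x, in m. 0 = shot: its nose lies 9 mm over the carrier block's front edge at dock z = 51 mm and blocks lifting. The pedal draws it back (value grows): about 0.015 with the pedal on its stop; friction keeps it drawn when the pedal comes up. Over 0.010 the carrier is free.
- carrier_grip (a point): Centre of the carrier's wooden handle bar: 18 mm thick along x (grip across this), 60 mm long along y, 24 mm high, on a 12 mm steel post in the middle of a plywood block 66 (x) by 132 (y) by 20 mm high. 160 mm above the block's underside, 186 mm above the cabinet top when seated. Axes parallel to the dock's when seated. About 0.55 kg with both bottles.
- carrier: The same carrier; origin at the centre of its block's underside, z up.
- jar_center (a point): Glass jar with dark lid, 44 mm across and 105 mm high, standing loose in the carrier's socket (14 mm deep, its floor 6 mm above the carrier's underside) at carrier y = +36 mm. Its centre; z is the jar's axis. Top 111 mm above the carrier's underside.
- dropper_center (a point): Amber dropper bottle, 33 mm across and 102 mm high, standing loose in the carrier's other socket (same depth) at carrier y = -36 mm. Its centre; z is its axis. Top 108 mm above the carrier's underside.
- solvent_bottle_center (a point): Bystander: tall bottle, 61 mm across, 214 mm high, at the back edge of the cabinet top. Its centre.
- aerosol_center (a point): Bystander: spray can, 59 mm across, 200 mm high, at the back edge. Its centre.
- height_block_center (a point): Bystander: upright wooden block, 40 x 50 x 85 mm high, at the back edge between the bottle and the can. Its centre.
- clamp_block_center (a point): Bystander: small bored metal clamp block, 24 x 47 x 26 mm high, beside the pedal. Its centre.
Mind the look-alikes: they are no part of the job. Leave any green look-alike of the part that bears dropper_center alone.

How it is judged (in metres and radians):
On the way, in this order (a step that is already met when the one before it is completed fails the run):
1. the pedal is pressed down to its stop while the carrier sits in the dock (value of joint pedal above 0.39 rad and z of carrier in the frame of dock below 0.03 m), for 0.1 s.
2. the pedal is up again, the bolt stays drawn and the carrier still sits in the dock (value of joint pedal below 0.06 rad and value of joint bolt above 0.01 m and z of carrier in the frame of dock below 0.03 m), for 0.1 s.
3. the carrier is lifted clear of the dock in the fingers (z of carrier in the frame of dock above 0.096 m and contact force between the fingers and carrier above 2 N), for 0.2 s.
At the end, for the whole second after the job is handed in: Carrier gripped (over 2 N), underside 70-170 mm above its seat, within 50 mm sideways of it, tilt under 0.09 rad, under 20 mm/s and 0.1 rad/s, not touching the dock; jar and dropper bottle in their sockets, tilt under 0.15 rad; pedal up (under 0.06), bolt drawn over 10 mm (all of step 3 and z of carrier in the frame of dock below 0.196 m and horizontal distance between carrier and dock below 0.05 m and angle between carrier's own z axis and vertical below 0.09 rad and linear speed of carrier below 0.02 m/s and angular speed of carrier below 0.1 rad/s and contact force between carrier and dock below 0.1 N and z of jar_center in the frame of carrier below 0.064 m and angle between each of jar_center, dropper_center's own z axis and vertical below 0.15 rad and z of dropper_center in the frame of carrier below 0.063 m and horizontal distance between each of jar_center, dropper_center and carrier below 0.055 m and value of joint pedal below 0.06 rad and value of joint bolt above 0.01 m); the arm keeps its last pose, push and grip.
It fails at once if the carrier, the jar or the dropper bottle is tipped more than 0.35 rad (angle between any of carrier, jar_center, dropper_center's own z axis and vertical above 0.35 rad).
It fails at once if the bottle, the spray can, the wooden block or the clamp block is shifted more than 30 mm (distance of any of solvent_bottle_center, aerosol_center, height_block_center, clamp_block_center from where it was at the start of the episode above 0.03 m).
It also fails if it takes over 42 s, if anything falls off the work surface, if the arm or the gripper's body presses on something with over 40 N, if the wrist force passes 120 N, or if a joint passes its speed limit or range.

## Working session

There is one attempt and no reset: what is moved stays moved. The work goes in short steps, Python scripts to look and compute and a shell command to move; the robot and the scene stay as the last step left them, time stands still between calls to the robot, and variables do not carry over. Pictures are saved under pics/ and viewed, about 8 in all and at most 12, crops included, and the job is handed in when it is done.

```bash
mkdir -p pics; cat > h.py <<'E'
from workcell import *
import numpy as np, cv2, json
def save(n,f):
    c=capture(n); cv2.imwrite(f"pics/{f}.png",c["img"][:,:,::-1]); np.savez(f"{f}.npz",**{k:c[k] for k in("camera_matrix","R","t","img")}); return c
def ray(c,u,v):
    R=np.array(c["R"]);t=np.array(c["t"]).ravel();d=R.T@np.linalg.inv(c["camera_matrix"])@[u,v,1];return -R.T@t,d
def onz(c,u,v,z):
    o,d=ray(c,u,v);return (o+d*(z-o[2])/d[2]).round(1)
def tri(c1,p1,c2,p2):
    o1,d1=ray(c1,*p1);o2,d2=ray(c2,*p2);A=np.c_[d1,-d2];s=np.linalg.lstsq(A,o2-o1,rcond=None)[0]
    a=o1+d1*s[0];b=o2+d2*s[1];return ((a+b)/2).round(1),np.linalg.norm(a-b).round(1)
def proj(c,X):
    p=np.array(c["camera_matrix"])@(np.array(c["R"])@X+np.array(c["t"]).ravel());return (p[:2]/p[2]).round(1)
E
python3 - <<'E'
from h import *
for n in("scene","top"):
    c=save(n,n+"0"); o,_=ray(c,320,240); print(n,o.round(),onz(c,320,240,0),np.array(c["camera_matrix"])[0,0])
print(sense())
E
```

```text
scene [ 54.  55. 793.] [699.4  62.5   0. ] 448.34989054786047
top [474.  90. 978.] [592.9  39.7   0. ] 566.1939051988765
{'clock': 0.1, 'joint_positions': array([ 1.26750538e+00,  3.07502649e-01,  1.50753351e+00,  7.62216509e-06,
        1.32841257e+00, -7.34972547e-02]), 'joint_velocities': array([ 0.00042387, -0.00041311, -0.00259193,  0.00018567,  0.00077325,
        0.00102466]), 'joint_torque': array([ 1.06775351e-03, -4.58524954e+01, -2.52608335e+01, -2.41727839e-04,
        5.79952743e-03,  2.36563102e-05]), 'ee_pos': array([130.80408374, 559.28259372, 230.47409221]), 'eef_rot': array([ 7.83510489e-01,  6.21377866e-01, -7.69590467e-04,  5.18654835e-04]), 'force': array([-0.23140745, -0.76976933,  0.81928392]), 'moment': array([-0.04403066,  0.02639039, -0.02096016]), 'gripper_width': 1.0038009234542575}
```

View pics/scene0.png

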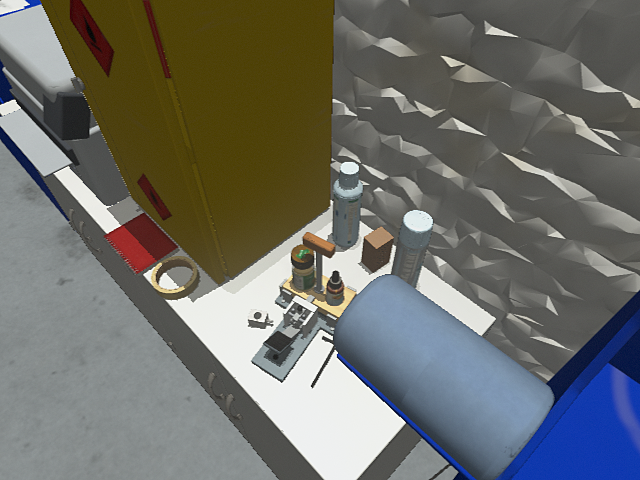

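View pics/top0.png

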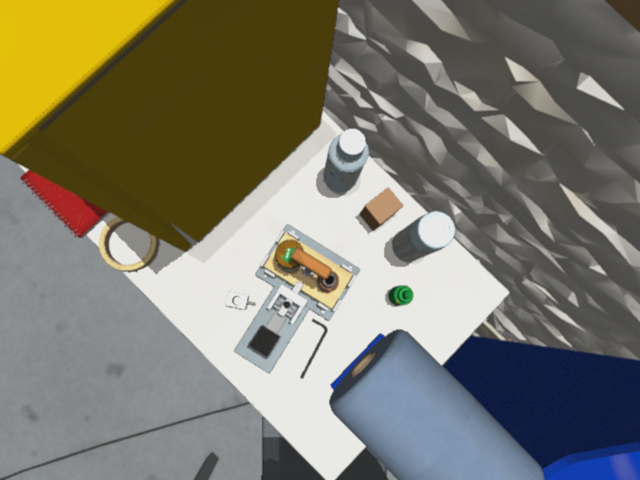

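Scene: the dock with its carrier is at about (310,290). Top: carrier handle bar (313,262), jar (288,252), dropper (327,282), pedal pad (264,341), clamp block (238,300), and a green look-alike bottle (401,295). I'll enlarge both views and project some known points.

```bash
python3 - <<'E'
from h import *
a=dict(np.load("scene0.npz"));b=dict(np.load("top0.npz"))
A=cv2.resize(a["img"][220:390,240:390],None,fx=3.5,fy=3.5,interpolation=cv2.INTER_CUBIC)[:,:,::-1]
B=cv2.resize(b["img"][215:385,225:375],None,fx=3.5,fy=3.5,interpolation=cv2.INTER_CUBIC)[:,:,::-1]
def grid(I,u0,v0):
    I=I.copy()
    for k in range(0,170,20):
        cv2.putText(I,str(v0+k),(0,int(k*3.5)+4),0,.35,(255,0,255),1)
        cv2.line(I,(0,int(k*3.5)),(8,int(k*3.5)),(255,0,255),1)
        if k<150: cv2.putText(I,str(u0+k),(int(k*3.5),590),0,.35,(255,0,255),1)
    return I
cv2.imwrite("pics/crop0.png",cv2.resize(np.hstack([grid(A,240,220),grid(B,225,215)]),None,fx=.76,fy=.76,interpolation=cv2.INTER_AREA))
for n,c in(("s",a),("t",b)):
    print(n,[proj(c,np.array(p,float)) for p in((131,560,231),(0,0,0),(500,0,0),(600,0,0),(600,100,0))])
for p in[(264,341),(313,262),(344,160),(238,300),(401,295),(380,209)]: print(p,onz(b,*p,0))
# handle bar orange mask
for n,c in(("s",a),("t",b)):
    h=cv2.cvtColor(c["img"],cv2.COLOR_RGB2HSV);m=cv2.inRange(h,(4,130,90),(16,255,255))
    k,l,s,ce=cv2.connectedComponentsWithStats(m)
    for i in range(1,k):
        if s[i,4]>60: print(n,s[i],ce[i].round(1))
E
```

```text
s [array([-143.6,  509.5]), array([363.8, 662.7]), array([350.4, 317.7]), array([348.8, 276.2]), array([302.1, 275.9])]
t [array([-98.9, 596.1]), array([346.1, 602.4]), array([343.2, 293.4]), array([342.7, 236. ]), array([285.4, 235.9])]
(264, 341) [419.7 135.9   0. ]
(313, 262) [554.4  52.1   0. ]
(344, 160) [736.   -3.5   0. ]
(238, 300) [489.2 180.8   0. ]
(401, 295) [ 497.1 -100.3    0. ]
(380, 209) [648.  -66.3   0. ]
s [303 232  32  19 242] [318.5 241.2]
t [ 29 170  55  30  64] [ 54.9 183.3]
t [292 248  40  31 509] [311.1 263.2]
```

View pics/crop0.png

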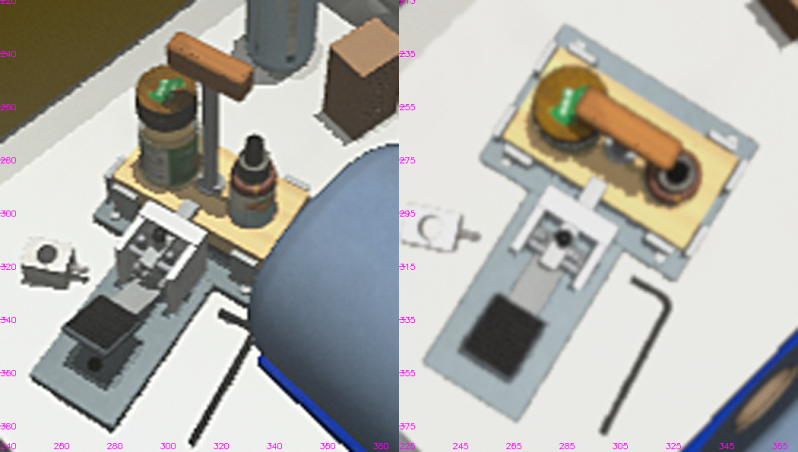

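The dock is turned about -30°. The only dropper candidates are the amber one in the carrier at top (327,282) and the loose green one at (401,295). The amber one fits and the green one stays untouched. Next I'll measure positions.

```bash
python3 - <<'E'
from h import *
a=dict(np.load("scene0.npz"));b=dict(np.load("top0.npz"))
S=lambda x,y:(240+x/2.66,220+y/2.66)
T=lambda x,y:(225+(x-399)/2.66,215+y/2.66)
print("bar mask tri",tri(a,(318.5,241.2),b,(311.1,263.2)))
# bar top-face corners
for n,s,t in[("bar far-left top",(178,32),(592,88)),("bar right-far top",(253,75),(685,143)),("pad near-left",(61,328),(460,348)),("pad top(hinge-left)",(93,295),(492,293)),("pad right hinge",(146,313),(545,320)),("pad near right",(118,349),(512,382)),
 ("block left-bottom",(108,172),(502,147)),("base left",(32,377),(423,360)),("base near",(110,431),(517,420))]:
    print(n,tri(a,S(*s),b,T(*t)))
bl=[onz(b,*T(*p),46) for p in((553,52),(743,150),(690,248),(502,147))]
print("block corners z46",bl,np.mean(bl,0)); 
for i in range(4): d=bl[(i+1)%4]-bl[i]; print(np.linalg.norm(d[:2]).round(1),np.degrees(np.arctan2(d[1],d[0])).round(1))
pc=np.mean([T(*p) for p in((492,293),(545,320),(512,382),(460,348))],0); print("pad c z53",onz(b,*pc,53))
ps=np.mean([S(*p) for p in((61,328),(93,295),(146,313),(118,349))],0);print("pad tri",tri(a,ps,b,pc))
print("cyl",tri(a,(390,275),b,(395,332)),tri(a,(551,400),b,(540,455)))
E
```

```text
bar mask tri (array([536.6,  62.7, 196.8]), np.float64(0.9))
bar far-left top (array([557.7,  82.3, 196.1]), np.float64(2.6))
bar right-far top (array([529.6,  33.3, 186.9]), np.float64(2.8))
pad near-left (array([415.3, 160.1,  57.2]), np.float64(2.7))
pad top(hinge-left) (array([447.5, 142. ,  42.6]), np.float64(2.9))
pad right hinge (array([431.5, 106.8,  47.5]), np.float64(2.3))
pad near right (array([396.2, 124.3,  65.9]), np.float64(5.6))
block left-bottom (array([535.7, 135.7,  63.4]), np.float64(3.2))
base left (array([404.6, 186.2,   2.9]), np.float64(0.0))
base near (array([366.6, 127.8,   2.9]), np.float64(2.8))
block corners z46 [array([596.3, 103.7,  46. ]), array([535.1, -14.5,  46. ]), array([474.7,  19. ,  46. ]), array([537.1, 135. ,  46. ])] [535.8  60.8  46. ]
133.1 -117.4
69.1 151.0
131.7 61.7
67.0 -27.9
pad c z53 [422.3 133.7  53. ]
pad tri (array([422.4, 133.4,  53.1]), np.float64(0.6))
cyl (array([443.4, -46.4, 231.6]), np.float64(0.0)) (array([ 273.2, -253. ,  184.2]), np.float64(1.3))
```

Pad measured at (422,133,53) and carrier at (536,61). The bar height of about 190 and the 134 mm spacing match the text. The lying tank is to the right of the work. I'll turn the tool to the dock's heading (about +1.87 rad) in place with the fingers shut.

```bash
python3 -m inch '[0,0,0,1,0,0,0,1,0,0,0,1,0,0,0,1,0,0,0,1,0,0,0,1,0,0,0,1,0,0,0,1]' 0 40
python3 -m inch '[0,0,0,1,0,0,0,1,0,0,0,1,0,0,0,1,0,0,0,1,0,0,0,1,0,0,0,1,0,0,0,1]'
python3 -m inch '[0,0,0,1,0,0,0,1,0,0,0,1,0,0,0,1,0,0,0,1,0,0,0,1,0,0,0,1,0,0,0,0.4]'
python3 - <<'E'
from h import *
from scipy.spatial.transform import Rotation as Ro
b=dict(np.load("top0.npz"))
h=cv2.cvtColor(b["img"],cv2.COLOR_RGB2HSV)
m=cv2.inRange(h,(4,130,90),(16,255,255));k,l,s,ce=cv2.connectedComponentsWithStats(m)
i=1+np.argmax(s[1:,4]);r=cv2.minAreaRect(np.argwhere(l==i)[:,::-1].astype(np.float32));print(r)
P=[onz(b,*p,198) for p in cv2.boxPoints(r)];print(P)
s=sense();M=Ro.from_quat(s["eef_rot"]).as_matrix();print(M.round(3),s["joint_positions"].round(3))
d=np.array([416,137,110])-s["ee_pos"];print("shift in tool/40:",(M.T@d/40).round(2))
E
```

```text
clock: 1.1
ee_pos: [130.9, 559.5, 230.8]
eef_rot: [0.94, 0.342, -0.0, 0.0]
force: [-0.5, -0.1, -0.4]
gripper_width: 0.003
clock: 2.1
ee_pos: [130.9, 559.5, 230.7]
eef_rot: [1.0, 0.029, -0.0, 0.001]
force: [0.0, -0.6, -0.6]
gripper_width: -0.002
clock: 3.1
ee_pos: [130.9, 559.5, 230.8]
eef_rot: [0.965, -0.263, -0.0, 0.001]
force: [-0.3, -0.3, -0.2]
gripper_width: 0.001
((311.24517822265625, 263.1169128417969), (42.11357116699219, 12.735143661499023), 32.61924362182617)
[array([545. ,  91.4, 198. ]), array([559.9,  81.9, 198. ]), array([528.4,  32.8, 198. ]), array([513.6,  42.4, 198. ])]
[[ 0.862 -0.507 -0.   ]
 [-0.507 -0.862 -0.001]
 [ 0.     0.001 -1.   ]] [ 1.267  0.307  1.507 -0.     1.328  1.799]
shift in tool/40: [11.5   5.49  3.03]
```

```bash
python3 -m inch '[0.4,0.2,0,0.05,0.72,0.35,0,0.05,0.72,0.35,0,0.05,0.72,0.35,0,0.05,0.72,0.35,0,0.05,0.72,0.35,0,0.05,0.72,0.35,0,0.05,0.72,0.35,0,0.05]'
python3 -m inch '[0.72,0.35,0,0,0.72,0.35,0,0,0.72,0.35,0,0,0.72,0.35,0,0,0.72,0.35,0,0,0.72,0.3,0.3,0,0.72,0.3,0.5,0,0.6,0.3,0.5,0]'
python3 - <<'E'
from h import *
from scipy.spatial.transform import Rotation as Ro
s=sense();M=Ro.from_quat(s["eef_rot"]).as_matrix();print(M[0].round(3),s["joint_positions"].round(3))
d=np.array([416,137,100])-s["ee_pos"];print("shift in tool/40:",(M.T@d/40).round(2))
save("scene","scene1")
save("top","top1")
a=cv2.imread("pics/scene1.png");b=cv2.imread("pics/top1.png")
cv2.imwrite("pics/c1.png",np.hstack([cv2.resize(a[160:400,200:440],(400,400)),cv2.resize(b[180:420,180:420],(400,400))]))
E
```

```text
clock: 4.1
ee_pos: [262.4, 354.1, 231.3]
eef_rot: [0.961, -0.278, 0.0, 0.0]
force: [-0.1, 0.0, 1.1]
gripper_width: -0.002
clock: 5.1
ee_pos: [396.3, 144.4, 179.0]
eef_rot: [0.961, -0.278, 0.0, 0.0]
force: [-0.2, -0.4, 0.3]
gripper_width: -0.001
[ 0.846 -0.534  0.001] [ 2.500e-01  1.450e-01  1.882e+00 -1.000e-03  1.114e+00  8.130e-01]
shift in tool/40: [ 0.51 -0.11  1.98]
```

View pics/c1.png

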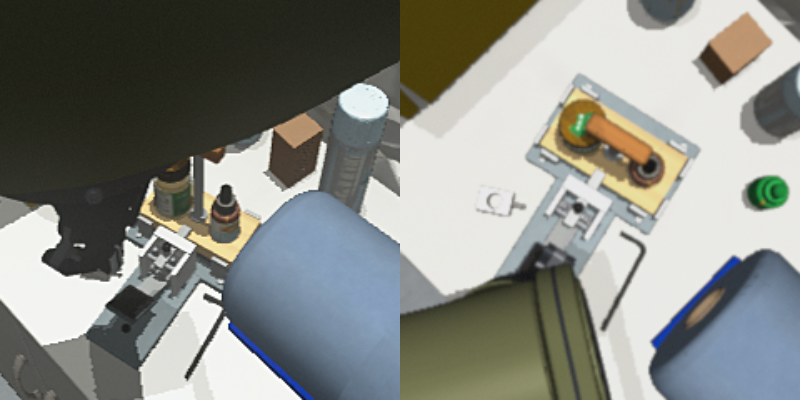

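The crops show the arm (olive) over the pedal, with the shut fingers at left crop (100,250) and the carrier and surroundings untouched. I'll centre over the pad and go down.

```bash
python3 -m inch '[0.25,-0.05,0.5,0,0.25,-0.05,0.5,0,0,0,0.5,0,0,0,0.5,0,0,0,0.4,0,0,0,0,0]'
python3 -m inch '[0,0,0.2,0,0,0,0.2,0,0,0,0.2,0,0,0,0.2,0,0,0,0,0]'
```

```text
clock: 5.95
ee_pos: [413.8, 139.0, 83.0]
eef_rot: [0.961, -0.278, -0.001, 0.001]
force: [-1.1, -0.3, -0.2]
gripper_width: 0.001
clock: 6.58
ee_pos: [415.2, 139.1, 50.9]
eef_rot: [0.961, -0.278, -0.0, -0.0]
force: [-0.7, 0.8, 2.8]
gripper_width: -0.0
```

```bash
python3 -m inch '[0,0,0.2,0,0,0,0.2,0,0,0,0,0]'
python3 -m inch '[0,0,0.15,0,0,0,0.1,0,0,0,0,0]'
```

```text
clock: 6.95
ee_pos: [414.9, 139.2, 35.2]
eef_rot: [0.961, -0.278, -0.0, -0.0]
force: [-1.3, 2.1, 5.0]
gripper_width: -0.001
clock: 7.32
ee_pos: [414.0, 139.7, 25.4]
eef_rot: [0.96, -0.278, -0.001, -0.0]
force: [-3.5, 4.4, 8.2]
gripper_width: 0.003
```

```bash
python3 -m inch '[0,0,0.08,0,0,0,0.05,0,0,0,0,0]'
python3 -m inch '[0,0,0.06,0,0,0,0.06,0,0,0,0,0,0,0,0,0]'
python3 -c "
from h import *
save('top','t2');save('scene','s2')
b=cv2.imread('pics/t2.png');a=cv2.imread('pics/s2.png')
cv2.imwrite('pics/c2.png',np.hstack([cv2.resize(a[220:400,220:360],(350,450),interpolation=2),cv2.resize(b[230:390,210:350],(394,450),interpolation=2)]))"
```

```text
clock: 7.7
ee_pos: [413.9, 139.9, 22.9]
eef_rot: [0.96, -0.278, -0.001, -0.001]
force: [-10.7, 4.2, 41.7]
gripper_width: 0.003
clock: 8.2
ee_pos: [414.0, 140.1, 21.4]
eef_rot: [0.96, -0.278, 0.001, -0.001]
force: [-17.8, 2.3, 83.6]
gripper_width: 0.001
```

View pics/c2.png

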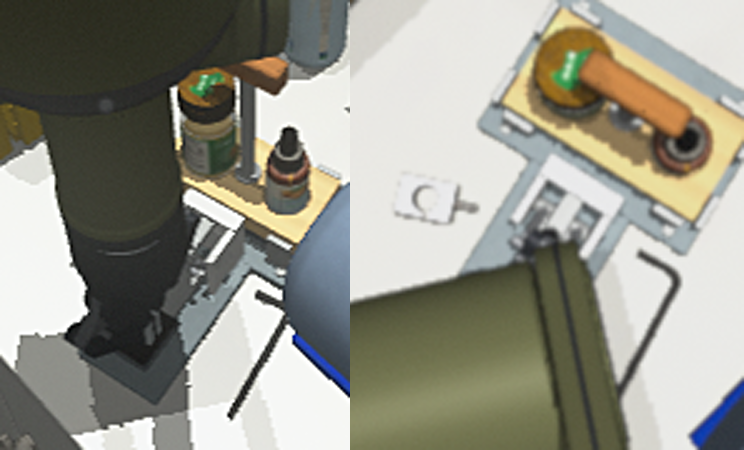

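The pedal is hard on its stop (84 N reaction) and the bolt is no longer over the carrier edge in the right crop near (560,165). I'll release straight up.

```bash
python3 -m inch '[0,0,-0.2,0,0,0,-0.2,0,0,0,-0.2,0,0,0,-0.3,0,0,0,-0.4,0,0,0,-0.5,0,0,0,-0.8,0,0,0,-1,0]'
python3 -m inch '[0,0,-1,0,0,0,-1,0,0,0,-1,0,0,0,-1,0,0,0,-0.5,0,0,0,0,0]' 1
python3 - <<'E'
from h import *
from scipy.spatial.transform import Rotation as Ro
s=sense();M=Ro.from_quat(s["eef_rot"]).as_matrix();print(M[0].round(3))
for z in (250,167):
  d=np.array([536.7,62.1,z])-s["ee_pos"];print("shift in tool/40:",(M.T@d/40).round(2))
E
```

```text
clock: 9.3
ee_pos: [413.4, 138.8, 159.4]
eef_rot: [0.961, -0.278, -0.002, 0.001]
force: [0.8, 0.6, -0.2]
gripper_width: -0.0
clock: 10.05
ee_pos: [415.4, 139.3, 340.4]
eef_rot: [0.961, -0.278, 0.001, -0.001]
force: [-0.2, -0.1, -0.4]
gripper_width: 0.996
[ 0.846 -0.534  0.002]
shift in tool/40: [3.59 0.02 2.26]
shift in tool/40: [3.59 0.02 4.34]
```

```bash
python3 -m inch '[0.3,0,0,0,0.6,0,0,0,0.7,0,0,0,0.7,0,0,0,0.7,0,0.4,0,0.4,0,0.5,0,0.19,0,0.5,0,0,0,0.4,0]'
python3 -m inch '[0,0,0.4,0,0,0,0,0]'
python3 -c "
from h import *
from scipy.spatial.transform import Rotation as Ro
b=save('top','t3')['img'];a=save('scene','s3')['img']
s=sense();M=Ro.from_quat(s['eef_rot']).as_matrix();print((M.T@(np.array([536.7,62.1,167])-s['ee_pos'])/40).round(2))
cv2.imwrite('pics/c3.png',np.hstack([cv2.resize(a[220:400,220:360],(350,450),interpolation=2),cv2.resize(b[230:390,210:350],(394,450),interpolation=2)])[:,:,::-1])"
```

```text
clock: 11.05
ee_pos: [537.6, 61.0, 265.3]
eef_rot: [0.96, -0.279, -0.001, 0.0]
force: [-0.4, -1.2, -0.1]
gripper_width: 1.001
clock: 11.3
ee_pos: [535.5, 62.3, 249.7]
eef_rot: [0.961, -0.278, -0.002, 0.001]
force: [-0.1, 0.3, -0.0]
gripper_width: 1.005
[0.   0.01 2.12]
```

View pics/c3.png

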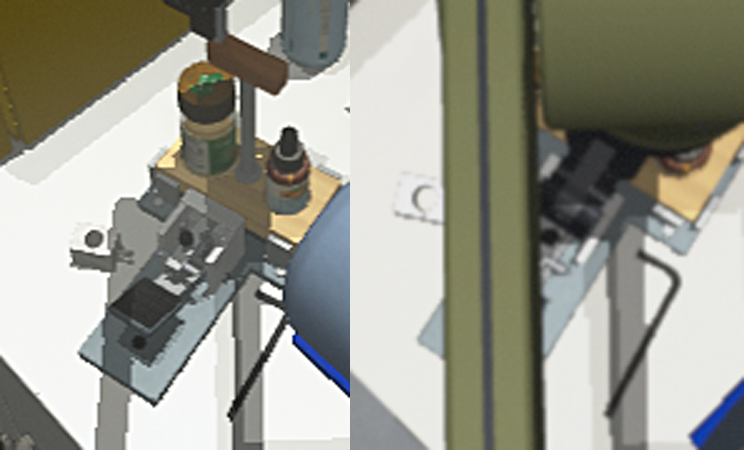

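The pedal is up again at left crop (150,300) and the bolt nose is clear of the carrier edge. The handle stands under the open fingers. I'll descend and close.

```bash
python3 -m inch '[0,0,0.3,0,0,0,0.5,0,0,0,0.5,0,0,0,0.4,0,0,0,0.25,0,0,0,0.15,0,0,0,0,0]'
python3 -m inch '[0,0,0,0,0,0,0,0,0,0,0,0,0,0,0,0,0,0,0,0,0,0,0,0]' 0 60
```

```text
clock: 12.28
ee_pos: [536.6, 62.3, 167.2]
eef_rot: [0.961, -0.278, -0.0, 0.0]
force: [-0.5, -0.1, 0.2]
gripper_width: 0.999
clock: 13.02
ee_pos: [536.6, 62.5, 167.6]
eef_rot: [0.961, -0.278, 0.0, -0.0]
force: [-0.6, 0.5, 4.4]
gripper_width: 0.202
```

The grip width of 17 mm matches the 18 mm bar. I'll start the lift slowly.

```bash
python3 -m inch '[0,0,-0.1,0,0,0,-0.1,0,0,0,-0.1,0,0,0,0,0]'
python3 -m inch '[0,0,-0.1,0,0,0,-0.1,0,0,0,-0.1,0,0,0,-0.1,0,0,0,-0.1,0,0,0,0,0]'
```

```text
clock: 13.52
ee_pos: [536.9, 62.3, 179.5]
eef_rot: [0.961, -0.278, 0.0, -0.0]
force: [-0.1, 0.5, -5.4]
gripper_width: 0.198
clock: 14.28
ee_pos: [537.0, 62.4, 199.8]
eef_rot: [0.961, -0.278, 0.0, -0.0]
force: [-0.3, 1.0, -5.1]
gripper_width: 0.201
```

The force settles at the carrier's weight (5.4 N, 0.55 kg), so it is free. I'll continue to about 105 mm of lift.

```bash
python3 -m inch '[0,0,-0.15,0,0,0,-0.25,0,0,0,-0.3,0,0,0,-0.3,0,0,0,-0.3,0,0,0,-0.25,0,0,0,-0.15,0,0,0,-0.1,0]'
python3 -m inch '[0,0,0,0,0,0,0,0,0,0,0,0,0,0,0,0,0,0,0,0,0,0,0,0,0,0,0,0,0,0,0,0]'
python3 -c "
from h import *
b=save('top','t4')['img'];a=save('scene','s4')['img']
cv2.imwrite('pics/c4.png',np.hstack([cv2.resize(a[170:400,200:400],(391,450),interpolation=2),cv2.resize(b[180:390,210:390],(386,450),interpolation=2)])[:,:,::-1])"
```

```text
clock: 15.28
ee_pos: [536.6, 62.3, 271.6]
eef_rot: [0.961, -0.278, 0.0, 0.0]
force: [0.6, -0.9, -4.6]
gripper_width: 0.201
clock: 16.27
ee_pos: [536.6, 62.4, 271.3]
eef_rot: [0.961, -0.278, 0.0, -0.0]
force: [0.8, 0.2, -5.6]
gripper_width: 0.205
```

View pics/c4.png

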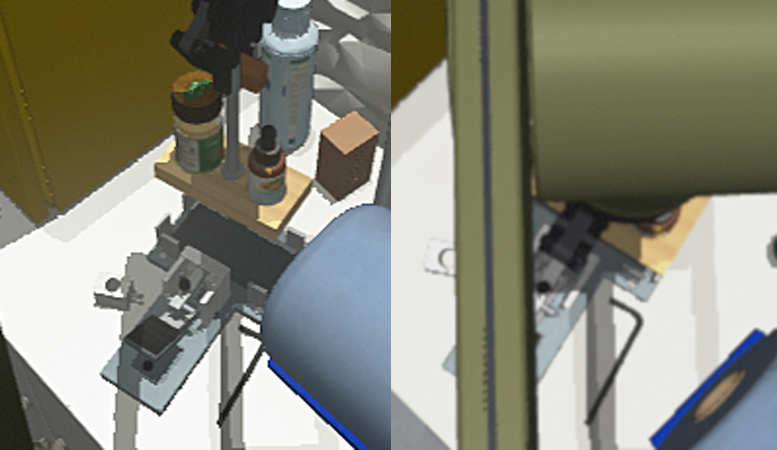

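The carrier hangs level above the empty seat (left crop, block at (235,190)). Both bottles stand in their sockets, the pedal is up, and the bystanders in view stand where they were. I'll hand in.

```bash
python3 -c "
from workcell import *
s=sense();print(s['clock'],s['ee_pos'],s['force'],s['gripper_width'],abs(s['joint_velocities']).max());print(hand_in())"
```

```text
16.375 [536.64786019  62.33764371 271.32468999] [-0.47364626  0.56348365 -5.22782824] 0.20436739545573113 0.0074365641288866545
the job is handed in; nothing more can be done
None
```

The job is done and handed in at 16.4 s; `hand_in()` reports no verdict. I pressed the pedal to its stop and let it come up. Then I took the carrier by its handle, lifted it straight up about 104 mm, and was holding it still over the dock when I handed in.

- **Pedal and bolt:** The last pictures show the pedal up and the bolt clear. The carrier came off its seat with no more pull than its own weight.
- **Carrier:** In the last pictures it hangs level over the dock with both bottles in their sockets. The wrist force is steady at about 5.3 N, which matches the 0.55 kg given, and the grip opening of 17 mm fits the 18 mm bar. The 104 mm comes from the TCP height; I did not measure the underside itself in the images.
- **Hard press:** On the stop I pressed to about 84 N at the wrist, far more than the 9–10 N needed. That is under the 120 N wrist limit. It is above the 40 N limit for the arm or gripper body, but the contact was with the shut fingertips.
- **Disagreement:** The carrier's block corners gave a dock turn of about 28°, while the handle bar and dock base gave 32.5°. I used 32.5°, and the grip fitted.
- **Bystanders:** The solvent bottle, wooden block and clamp block look unmoved. The spray can and most of the green look-alike were hidden or outside the last crops, but the arm did not go near them.

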